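Put the red pan lid under the hold-down arm of the lid caddy

ROBOT

A 6-joint arm with a two-finger parallel gripper is mounted at the origin on the work surface. World frame = base frame: x ahead of the robot, y to its left, z up, the work surface at z = 0. Lengths are in m, angles in rad, forces in N, time in s.
With the tool pointing down it reaches from about 0.35 to 0.925 m from the base axis. Payload 6.4 kg.
Tool frame: the origin (TCP) lies at the very end of the fingers, on their centre line; the grasp point (between the pads) lies 19 mm behind it (manip.hold_point_z is the distance from the TCP to the grasp point, in m); z points along the fingers, x is the direction in which the jaws open and shut, and the axes are right-handed (so a half turn about z gives the same grasp; the last joint's range is limited). The gripper opens to 85 mm and grips with 20 to 120 N. Pads are 22 mm wide; open, the fingers measure 114 mm over their backs; the gripper's body (76 mm by 85 mm) begins 54 mm behind the grasp point. The pads swing forward as they close: fully open they stand 13 mm farther back than shut.
Start: joints at [1.042, 0.245, 1.558, -0, 1.339, -0.174], TCP at [0.226, 0.61, 0.231] pointing down, gripper open.
Joint ranges: [-3.13, 3.13], [-1.02, 2.26], [0.13, 2.54], [-0.95, 4.09], [0.21, 2.88], [-2.74, 2.74]. Speed limits (rad/s): [2.57, 2.57, 3.14, 3.14, 3.14, 3.14].

INTERFACE

Orientations are given as [roll, pitch, yaw] about the fixed x, y, z axes, in that order (R = Rz(yaw) Ry(pitch) Rx(roll)).
In Python, from rig import manip, viewer, hand_in gives the robot as it stands. The module is installed in compiled form; this text tells all that it offers.
- The arm moves only by the tool apply_moves, never from a script. Its argument "steps" is a list of rows, each an object of numbers: "dx", "dy", "dz": the shift along the tool's x, y, z in m; "twist": the turn about the tool's z in rad. In form: [{"dx": .., "dy": .., "dz": .., "twist": ..}, ...]. A call has exactly 5 rows; each row is the pose to reach, as a shift and turn from the pose measured when the call began, along the tool's axes at that moment; what a row does not reach only later rows make up. A row lasts 1/12 s, in which the tool goes at most 41.7 mm and 7.16 degrees, less where a joint would pass 70% of its speed; a pose out of reach is approached as far as the arm can. A call with a gripper value outside its range is refused whole. "gripper" is the finger opening in m, from 0 to 0.0854, set as the call begins (left out, the last holds). The fingers move at their own pace and stop on an object; "newtons" is the grip in N (left out, the last holds). Time passes only in rows, so rows that repeat a pose let the fingers close, or fill a call up. It gives the time, the measured TCP pose, the force and the opening at its end, in the units of the state.
- manip.sense(): the state, without advancing time (a new reading comes with each control period).
- viewer.camera(name): name is "scene" or "top"; returns a dict with "img" (400x640x3 uint8, blue, green, red), "fov_y" (degrees; the focal length in pixels is half the picture's height over the tangent of half this angle, whatever the lens; pixels are square), "cx", "cy" (the principal point, pixels), "D" ([k1, k2, p1, p2, k3] as OpenCV has them; the pictures are not rectified), "origin" and "orientation" of the camera in the world. Camera axes: x right, y down, z forward; pixel columns grow to the right and rows downward; lengths in m; the calibration is good to about 2 mm. A picture is of the moment at which its call begins. There is no depth.
- hand_in(): hands the job in, once; it reports no verdict.
The state is a dict: "time": time; "joints": joint angles; "dq": joint speeds; "joint_torque": joint torques, N m; "eef_pos": TCP position; "eef_rot": TCP orientation; "ft_force": force on the tool from outside, world axes, zero at the start; "torque": the same for the moment, N m; "grip_width": finger opening in m.
Only numpy, scipy, OpenCV 4.12 (cv2) and the standard library are available. Lean on these libraries where they do the work, as an engineer would, in place of code of your own. Each camera call takes 0.05 s, during which the arm holds its last target.

TASK

Someone has left a spice jar on the red pan lid. Take the jar off first and stand it upright on the round cork mat, then slide the red lid under the weighted arm of the lid caddy, so that it lies flat on top of the pile of white lids, fully home against the back stop with the arm resting on it. Leave everything else on the counter where it is.

Things in the scene. Friction and masses are not known exactly. Their poses are not given: they have to be found in the camera images.
- caddy: Fixed metal lid caddy. Origin: at counter height, on the centre line, at the front of its bay. +x: the way lids are pushed in (roughly away from the robot), +y left, z up. Bay: x 0 to 131 mm (face of the back stop), 130 mm wide; walls and stop 46 mm high. Two white lids lie in it, pile top at z = 30 mm. Hinge cheeks behind the stop are 66 mm high, x 135 to 165 mm
- deck (a point): Centre of the top of the caddy's flat aluminium run-in deck, 202 mm (caddy x -205 to -3 mm) by 200 mm, top at z = 31.5 mm, 1.5 mm above the pile; axes as the caddy
- mouth (a point): Middle of the bay's mouth at deck height (caddy x = 0). Two flared steel guides on the deck (tops at z = 46 mm) narrow from 166 mm apart at caddy x = -43 to 128 mm at x = 8 mm; they lead a slightly off-centre or crooked lid into the bay
- home (a point): Point fixed in the caddy where the centre of the red lid lies (half-way up it) when fully home on the pile: 66 mm along caddy +x, on the centre line, z = 36 mm; axes as the caddy
- holddown (a joint): Angle (rad) of the black weighted hold-down arm, 50 mm wide, hinged behind the back stop at caddy x = 150, z = 55 mm. 0: nose on the white pile; grows as the nose rises, to 0.9; about 0.12 when it rests on the red lid. It falls by its weight (about 2 N at the nose); the pushed lid's leading edge lifts it by itself
- nose (a point): Underside of the arm's nose, 95 mm from the hinge (caddy x = 55 mm when down). A yellow lip slopes up from it at 30 degrees towards the deck, ending at caddy x = 16 mm, 22 mm above the pile: a lid pushed along the deck goes under it. The brass weight behind the nose is 30 mm wide, top at z = 64 mm
- red_lid_center (a point): Centre (half-way up) of the loose red plastic pan lid: flat slab 130 mm (its x) by 120 mm (its y) by 12 mm thick, 90 g. It starts flat on the run-in deck, its x within about 0.2 rad of caddy x
- pile_high_center (a point): Centre of the upper white lid of the pile (130 x 120 x 12 mm, loose, held under the arm)
- jar_center (a point): Centre (half-way up) of the spice jar: amber glass with a steel cap, 52 mm across, 80 mm high, about 0.2 kg, standing on the red lid at the start; z is its axis
- mat: Fixed round cork mat on the counter, 130 mm across, 8 mm thick; origin at the centre of its underside
- pot: Bystander: open steel pot, 110 mm across without its two side handles (about 30 mm each), 75 mm high; origin at the centre of its underside
- mug: Bystander: blue mug, 80 mm across, 90 mm high; origin at the centre of its underside
- sauce: Bystander: yellow bottle, 60 mm across, 150 mm high; origin at the centre of its underside
- turner: Bystander: spatula lying flat on the counter; origin near its middle
There are look-alikes about, which are no part of the job. What is shaped like the part that bears pile_high_center but blue or yellow is not meant. There is more than one size of the part that bears jar_center; the job needs the larger.

How it is judged:
By the outcome, as a careful person would: the job done as asked, in the order asked, and still so for the second after the job is handed in, with the robot touching nothing.
It also fails if it takes over 69 s, if anything falls off the work surface, if the arm or the gripper's body presses on something with over 40 N, if the wrist force passes 120 N, or if a joint passes its speed limit or range.

## Working session

There is one attempt and no reset: what is moved stays moved. The work goes in short steps, Python scripts to look and compute and a tool call to move; the robot and the scene stay as the last step left them, time stands still between calls to the robot, and variables do not carry over. Pictures are saved under pics/ and viewed, and the job is handed in when it is done.

Besides the shell and the picture viewer there is one more tool, called by a JSON object that holds its "method" and its "body". apply_moves: Moves the arm, as the interface text tells. Its arguments: {"type":"object","properties":{"steps":{"type":"array"},"gripper":{"type":"number"},"newtons":{"type":"number"}},"required":["steps"]}

```bash
mkdir -p pics
cat > h.py <<'E'
import numpy as np, cv2
from rig import manip, viewer
from scipy.spatial.transform import Rotation as R
def cam(n):
    c=viewer.camera(n); return c
def K(c):
    h=c["img"].shape[0]; f=h/2/np.tan(np.radians(c["fov_y"])/2)
    return np.array([[f,0,c["cx"]],[0,f,c["cy"]],[0,0,1.]])
def rot(c):
    o=np.array(c["orientation"],float)
    if o.shape==(3,3): return o
    return R.from_euler('xyz',o).as_matrix() if o.size==3 else R.from_quat(o).as_matrix()
def back(c,px,z):
    p=cv2.undistortPoints(np.array(px,float).reshape(-1,1,2),K(c),np.array(c["D"],float)).reshape(-1,2)
    d=np.c_[p,np.ones(len(p))]@rot(c).T; o=np.array(c["origin"])
    return o+d*((z-o[2])/d[:,2])[:,None]
def proj(c,P):
    r=rot(c).T; t=-r@np.array(c["origin"])
    return cv2.projectPoints(np.array(P,float).reshape(-1,1,3),cv2.Rodrigues(r)[0],t,K(c),np.array(c["D"],float))[0].reshape(-1,2)
E
python3 - <<'E'
from h import *
import pickle
print(manip.sense(), manip.hold_point_z)
for n in("scene","top"):
    c=cam(n); cv2.imwrite(f"pics/{n}0.png",c["img"]); pickle.dump(dict(c),open(f"{n}0.pkl","wb"))
    print({k:v for k,v in c.items() if k!="img"})
E
```

```text
{'time': 0.0, 'joints': array([ 1.04187468e+00,  2.45833590e-01,  1.55901563e+00, -1.47617681e-05,
        1.33871004e+00, -1.74108043e-01]), 'dq': array([ 8.65611630e-05, -1.02220265e-03, -3.53820939e-05,  1.10866260e-03,
       -5.80826908e-04, -5.60088660e-04]), 'joint_torque': array([ 7.83999130e-04, -4.29504812e+01, -3.26133907e+01, -5.66164886e-05,
        5.19242749e-03, -1.18867186e-05]), 'eef_pos': array([0.22553502, 0.6090186 , 0.23016698]), 'eef_rot': array([-3.14126612e+00,  1.93935907e-03,  1.21598644e+00]), 'ft_force': array([-0.00715242,  0.98727169,  0.99190156]), 'torque': array([ 0.01150387,  0.02589417, -0.00357539]), 'grip_width': 0.08535637521077288} 0.0187
{'fov_y': 46.4865175368684, 'cx': 319.27771900414973, 'cy': 199.22046200256761, 'D': array([-0.01344505,  0.        ,  0.        ,  0.        ,  0.        ]), 'origin': array([ 1.36490136, -0.72765682,  0.77552812]), 'orientation': array([-2.16156705, -0.01235287,  0.90825583])}
{'fov_y': 46.71506574340119, 'cx': 320.6976687488742, 'cy': 196.38590353345597, 'D': array([-0.04106954,  0.        ,  0.        ,  0.        ,  0.        ]), 'origin': array([ 0.40599303, -0.06799038,  1.25486976]), 'orientation': array([-3.02248788,  0.00931165, -1.56286034])}
```

View pics/scene0.png

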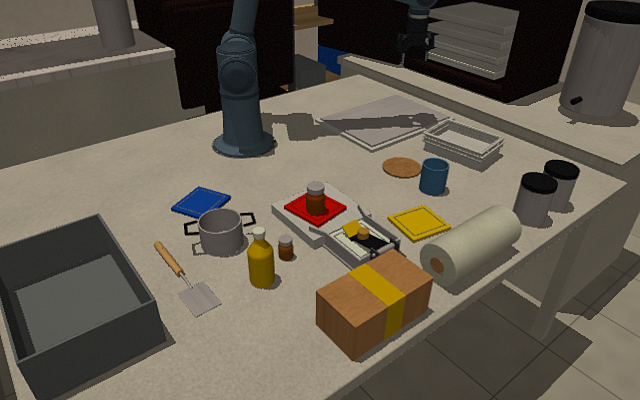

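View pics/top0.png

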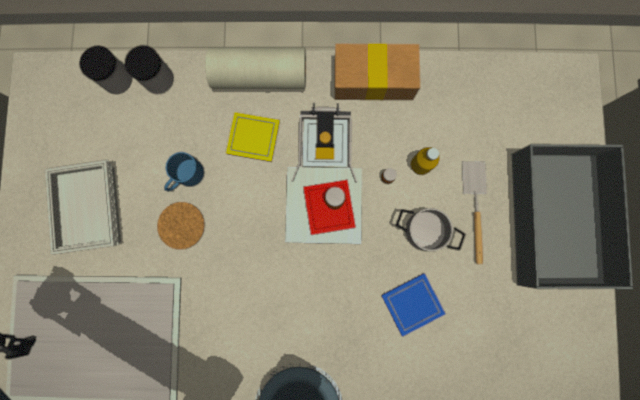

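Seen from the top, the larger jar is on the red lid at about (335,198). The small decoy jar is at (388,176). The cork mat is at (181,226), the caddy at (325,140) and the deck at (324,205). The blue (413,304) and yellow (253,137) lids are decoys. I'll enlarge the top picture.

Run:
```python
import cv2
t=cv2.imread("pics/top0.png"); cv2.imwrite("pics/t1.png",cv2.resize(t[95:255,270:410],None,fx=3.7,fy=3.7,interpolation=cv2.INTER_CUBIC))
s=cv2.imread("pics/scene0.png"); cv2.imwrite("pics/s1.png",cv2.resize(s[170:280,260:440],None,fx=4.4,fy=4.4,interpolation=cv2.INTER_CUBIC))
```

```text
(no output)
```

View pics/t1.png

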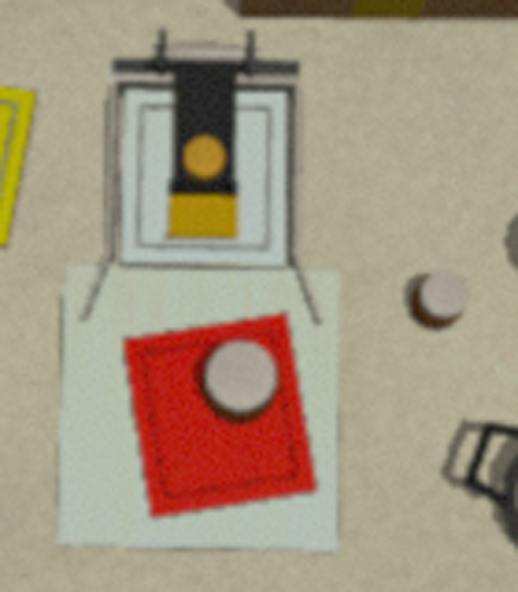

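View pics/s1.png

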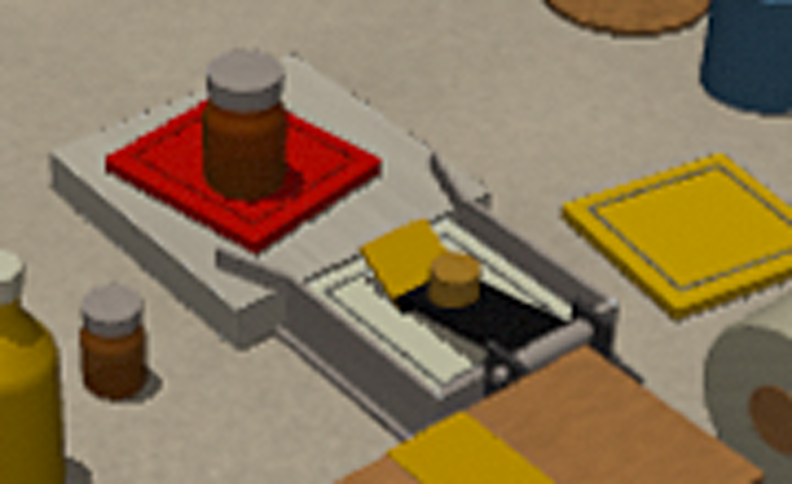

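```bash
cat > m.py <<'E'
from h import *
import pickle
c=pickle.load(open("top0.pkl","rb")); s=pickle.load(open("scene0.pkl","rb"))
f=lambda L:(np.array(L,float)+.5)/3.7-.5+[270,95]
d=back(c,f([(65,266),(338,270),(337,549),(58,543)]),.0315); print("deck",d.round(4),d.mean(0))
print([np.linalg.norm(d[i]-d[i-1]).round(4) for i in range(4)])
hsv=cv2.cvtColor(c["img"],cv2.COLOR_BGR2HSV)
r=back(c,f([(124,340),(286,315),(316,489),(152,516)]),.0435); print("lid",r.round(4),r.mean(0))
print([np.linalg.norm(r[i]-r[i-1]).round(4) for i in range(4)])
e=[r[0]-r[3],r[1]-r[2]]; print("lid yaw",[np.arctan2(v[1],v[0]) for v in e],[np.arctan2(-v[0],v[1])+0 for v in (r[0]-r[1],r[3]-r[2])])
e=[d[0]-d[3],d[1]-d[2]]; print("deck yaw",[np.arctan2(v[1],v[0]) for v in e],[np.arctan2(-v[0],v[1]) for v in (d[0]-d[1],d[3]-d[2])])
print("jar",back(c,f([(241,371)]),.1235))
# mat by colour
H=cv2.inRange(hsv,(5,90,60),(20,255,255)); n,l,st,ce=cv2.connectedComponentsWithStats(H)
for i in range(1,n):
    if st[i,4]>300: print(st[i],ce[i],back(c,ce[i],.008))
# walls tops etc (stop back bar), nose
print("pile front corners",back(c,f([(121,263),(289,265)]),.03),"back", back(c,f([(121,87),(289,87)]),.03))
print("scene jar cap",back(s,((np.array([[246,70]])+.5)/4.4-.5+[260,170]),.1235))
q=(np.array([(106,160),(258,240),(381,160)])+.5)/4.4-.5+[260,170]
print("scene lid",back(s,q,.0435))
E
python3 m.py
```

```text
deck [[ 0.6324  0.0351  0.0315]
 [ 0.6307 -0.1628  0.0315]
 [ 0.4296 -0.1616  0.0315]
 [ 0.4323  0.0368  0.0315]] [ 0.53125032 -0.06311873  0.0315    ]
[np.float64(0.2001), np.float64(0.1979), np.float64(0.2011), np.float64(0.1984)]
lid [[ 0.5768 -0.009   0.0435]
 [ 0.5956 -0.1246  0.0435]
 [ 0.4714 -0.1459  0.0435]
 [ 0.4516 -0.0303  0.0435]] [ 0.52385127 -0.07745297  0.0435    ]
[np.float64(0.127), np.float64(0.1171), np.float64(0.126), np.float64(0.1173)]
lid yaw [np.float64(0.16856348047895695), np.float64(0.1702349252488555)] [np.float64(0.16130342389612873), np.float64(0.17028847977777803)]
deck yaw [np.float64(-0.008485118056337447), np.float64(-0.005793507524498442)] [np.float64(-0.008615465955529382), np.float64(-0.013714220366429974)]
jar [[ 0.54520878 -0.0909829   0.1235    ]]
[ 334   43   34   57 1809] [350.85627418  70.7893864 ] [[ 0.91115522 -0.13712863  0.008     ]]
[ 383   44   37   56 1766] [402.7191393  70.900906 ] [[ 0.91185109 -0.28289079  0.008     ]]
[ 157  202   48   47 1762] [180.32633371 225.16174801] [[0.47398609 0.32459223 0.008     ]]
[474 212   9  52 366] [477.9726776  237.77595628] [[ 0.44594901 -0.47886944  0.008     ]]
pile front corners [[ 0.63513776 -0.00543287  0.03      ]
 [ 0.63442556 -0.12737004  0.03      ]] back [[ 0.76672075 -0.00371851  0.03      ]
 [ 0.76737896 -0.12731102  0.03      ]]
scene jar cap [[ 0.54638236 -0.09136674  0.1235    ]]
scene lid [[ 0.47728146 -0.14814426  0.0435    ]
 [ 0.6004906  -0.12321354  0.0435    ]
 [ 0.58103626 -0.01014472  0.0435    ]]
```

```bash
cat > g.py <<'E'
import sys
from h import *
def go(x,y,z,yaw):
    s=manip.sense(); Rm=R.from_euler('xyz',s["eef_rot"]).as_matrix()
    d=Rm.T@(np.array([x,y,z])-s["eef_pos"])
    Rt=R.from_euler('xyz',[np.pi,0,yaw]).as_matrix(); tw=R.from_matrix(Rm.T@Rt).as_rotvec()
    print("t",round(s["time"],2),"pos",s["eef_pos"].round(4),"rot",s["eef_rot"].round(3),"F",s["ft_force"].round(1),"w",round(s["grip_width"],4)); print("d",d.round(4),"tw",tw.round(3))
if __name__=="__main__": go(*map(float,sys.argv[1:]))
E
python3 g.py 0.5455 -0.091 0.2 1.562
```

```text
t 0.1 pos [0.2256 0.6091 0.2303] rot [-3.141e+00  2.000e-03  1.216e+00] F [ 0.1 -0.7  0.5] w 0.0856
d [-0.5452  0.5433  0.0311] tw [-0.001  0.002 -0.346]
```

{"method": "apply_moves", "body": {"steps": [{"dx":-0.545,"dy":0.543,"dz":0,"twist":-0.346},{"dx":-0.545,"dy":0.543,"dz":0,"twist":-0.346},{"dx":-0.545,"dy":0.543,"dz":0,"twist":-0.346},{"dx":-0.545,"dy":0.543,"dz":0,"twist":-0.346},{"dx":-0.545,"dy":0.543,"dz":0,"twist":-0.346}], "gripper": 0.085}}

```text
time: 0.52
eef_pos: [0.3122, 0.4185, 0.2307]
eef_rot: [-3.14, 0.002, 1.563]
ft_force: [0.6, -0.0, -0.0]
grip_width: 0.0853
```

```bash
python3 g.py 0.5455 -0.091 0.2 1.562
```

```text
t 0.52 pos [0.3122 0.4185 0.2307] rot [-3.140e+00  2.000e-03  1.563e+00] F [ 0.6 -0.  -0. ] w 0.0853
d [-0.5076  0.2373  0.0314] tw [-0.001  0.002  0.001]
```

{"method": "apply_moves", "body": {"steps": [{"dx":-0.508,"dy":0.237,"dz":0,"twist":0},{"dx":-0.508,"dy":0.237,"dz":0,"twist":0},{"dx":-0.508,"dy":0.237,"dz":0,"twist":0},{"dx":-0.508,"dy":0.237,"dz":0,"twist":0},{"dx":-0.508,"dy":0.237,"dz":0,"twist":0}]}}

```text
time: 0.93
eef_pos: [0.3985, 0.2289, 0.231]
eef_rot: [-3.14, 0.002, 1.563]
ft_force: [1.0, 0.1, -0.5]
grip_width: 0.0849
```

{"method": "apply_moves", "body": {"steps": [{"dx":-0.317,"dy":0.149,"dz":0,"twist":0},{"dx":-0.317,"dy":0.149,"dz":0,"twist":0},{"dx":-0.317,"dy":0.149,"dz":0,"twist":0},{"dx":-0.317,"dy":0.149,"dz":0,"twist":0},{"dx":-0.317,"dy":0.149,"dz":0,"twist":0}]}}

```text
time: 1.35
eef_pos: [0.4855, 0.0394, 0.2312]
eef_rot: [-3.14, 0.002, 1.563]
ft_force: [0.8, 0.9, -0.0]
grip_width: 0.085
```

```bash
python3 g.py 0.5455 -0.091 0.2 1.562
```

```text
t 1.35 pos [0.4855 0.0394 0.2312] rot [-3.140e+00  2.000e-03  1.563e+00] F [ 0.8  0.9 -0. ] w 0.085
d [-0.1298  0.0611  0.0314] tw [-0.002  0.002  0.001]
```

{"method": "apply_moves", "body": {"steps": [{"dx":-0.0325,"dy":0.0153,"dz":0.008,"twist":0},{"dx":-0.065,"dy":0.0305,"dz":0.016,"twist":0},{"dx":-0.0975,"dy":0.046,"dz":0.024,"twist":0},{"dx":-0.13,"dy":0.061,"dz":0.031,"twist":0},{"dx":-0.13,"dy":0.061,"dz":0.031,"twist":0}]}}

```text
time: 1.77
eef_pos: [0.546, -0.0959, 0.1984]
eef_rot: [-3.138, 0.003, 1.558]
ft_force: [-0.1, 0.6, -0.1]
grip_width: 0.085
```

```bash
python3 g.py 0.5455 -0.091 0.066 1.562
python3 - <<'E'
from h import *
c=cam("scene"); cv2.imwrite("pics/s2.png",cv2.resize(c["img"][60:280,220:440],None,fx=2.7,fy=2.7,interpolation=cv2.INTER_CUBIC))
E
```

```text
t 1.77 pos [ 0.546  -0.0959  0.1984] rot [-3.138e+00  3.000e-03  1.558e+00] F [-0.1  0.6 -0.1] w 0.085
d [ 5.200e-03 -1.000e-04  1.324e-01] tw [-0.004  0.003 -0.004]
```

View pics/s2.png

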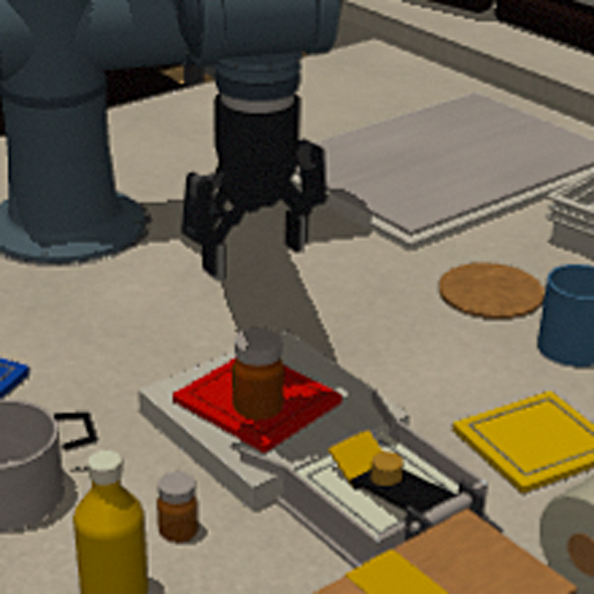

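The open gripper straddles the larger jar (crop 258,375), and the small decoy jar is off to the side at (177,505). Going down.

{"method": "apply_moves", "body": {"steps": [{"dx":0.005,"dy":0,"dz":0.03,"twist":0},{"dx":0.005,"dy":0,"dz":0.06,"twist":0},{"dx":0.005,"dy":0,"dz":0.085,"twist":0},{"dx":0.005,"dy":0,"dz":0.11,"twist":0},{"dx":0.005,"dy":0,"dz":0.13,"twist":0}]}}

```text
time: 2.23
eef_pos: [0.5435, -0.0871, 0.0669]
eef_rot: [-3.135, 0.0, 1.56]
ft_force: [-0.5, 0.2, -0.0]
grip_width: 0.0849
```

{"method": "apply_moves", "body": {"steps": [{"dx":0,"dy":0,"dz":0,"twist":0},{"dx":0,"dy":0,"dz":0,"twist":0},{"dx":0,"dy":0,"dz":0,"twist":0},{"dx":0,"dy":0,"dz":0,"twist":0},{"dx":0,"dy":0,"dz":0,"twist":0}], "gripper": 0.03, "newtons": 30}}

```text
time: 2.65
eef_pos: [0.5447, -0.0872, 0.0686]
eef_rot: [-3.139, 0.001, 1.56]
ft_force: [0.2, 0.5, 1.2]
grip_width: 0.051
```

{"method": "apply_moves", "body": {"steps": [{"dx":0,"dy":0,"dz":0,"twist":0},{"dx":0,"dy":0,"dz":0,"twist":0},{"dx":0,"dy":0,"dz":0,"twist":0},{"dx":0,"dy":0,"dz":0,"twist":0},{"dx":0,"dy":0,"dz":0,"twist":0}]}}

```text
time: 3.07
eef_pos: [0.5446, -0.0872, 0.0686]
eef_rot: [-3.138, 0.001, 1.56]
ft_force: [-0.3, 0.1, -1.6]
grip_width: 0.051
```

```bash
python3 g.py 0.474 0.3246 0.2 1.562
python3 - <<'E'
from h import *
c=cam("scene"); cv2.imwrite("pics/s3.png",cv2.resize(c["img"][100:280,250:430],None,fx=3.3,fy=3.3,interpolation=cv2.INTER_CUBIC))
E
```

```text
t 3.07 pos [ 0.5446 -0.0872  0.0686] rot [-3.138e+00  1.000e-03  1.560e+00] F [-0.3  0.1 -1.6] w 0.051
d [ 0.4109 -0.0754 -0.1314] tw [-0.003  0.001 -0.002]
```

View pics/s3.png

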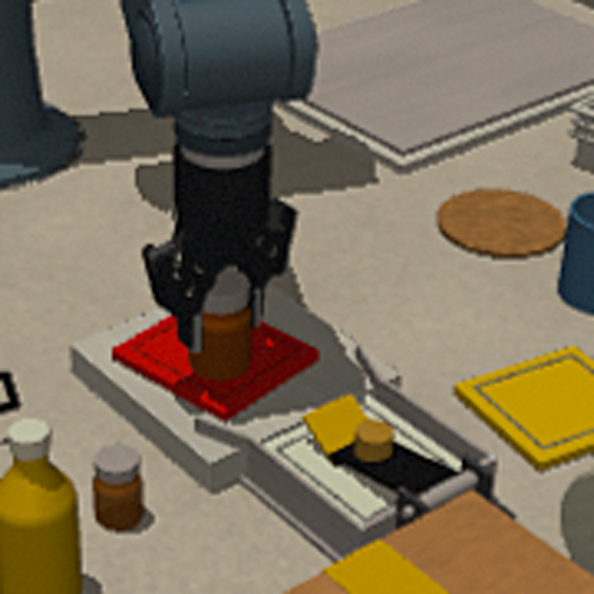

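The jar is gripped (opening 51 mm, at crop 222,345). Lifting.

{"method": "apply_moves", "body": {"steps": [{"dx":0,"dy":0,"dz":-0.015,"twist":0},{"dx":0,"dy":0,"dz":-0.035,"twist":0},{"dx":0,"dy":0,"dz":-0.06,"twist":0},{"dx":0,"dy":0,"dz":-0.085,"twist":0},{"dx":0,"dy":0,"dz":-0.1,"twist":0}], "newtons": 40}}

```text
time: 3.53
eef_pos: [0.5459, -0.0875, 0.1713]
eef_rot: [-3.141, 0.002, 1.56]
ft_force: [0.5, -0.3, -1.9]
grip_width: 0.0505
```

{"method": "apply_moves", "body": {"steps": [{"dx":0.02,"dy":-0.004,"dz":0,"twist":0},{"dx":0.05,"dy":-0.009,"dz":0,"twist":0},{"dx":0.08,"dy":-0.015,"dz":0,"twist":0},{"dx":0.11,"dy":-0.02,"dz":0,"twist":0},{"dx":0.14,"dy":-0.026,"dz":0,"twist":0}]}}

```text
time: 3.95
eef_pos: [0.5207, 0.054, 0.1708]
eef_rot: [-3.141, 0.002, 1.56]
ft_force: [-0.8, 0.1, -2.8]
grip_width: 0.0508
```

{"method": "apply_moves", "body": {"steps": [{"dx":0.03,"dy":-0.006,"dz":0,"twist":0},{"dx":0.06,"dy":-0.011,"dz":0,"twist":0},{"dx":0.09,"dy":-0.017,"dz":0,"twist":0},{"dx":0.12,"dy":-0.022,"dz":0,"twist":0},{"dx":0.15,"dy":-0.028,"dz":0,"twist":0}]}}

```text
time: 4.37
eef_pos: [0.4938, 0.2056, 0.1703]
eef_rot: [-3.141, 0.002, 1.559]
ft_force: [0.3, -0.0, -2.9]
grip_width: 0.0506
```

```bash
python3 g.py 0.474 0.3246 0.15 1.562
```

```text
t 4.37 pos [0.4938 0.2056 0.1703] rot [-3.141e+00  2.000e-03  1.559e+00] F [ 0.3 -0.  -2.9] w 0.0506
d [ 0.1188 -0.0211  0.0201] tw [-0.001  0.002 -0.003]
```

{"method": "apply_moves", "body": {"steps": [{"dx":0.03,"dy":-0.005,"dz":0.005,"twist":0},{"dx":0.06,"dy":-0.01,"dz":0.01,"twist":0},{"dx":0.085,"dy":-0.015,"dz":0.015,"twist":0},{"dx":0.105,"dy":-0.019,"dz":0.02,"twist":0},{"dx":0.119,"dy":-0.021,"dz":0.02,"twist":0}]}}

```text
time: 4.78
eef_pos: [0.4725, 0.3262, 0.1485]
eef_rot: [-3.138, 0.003, 1.561]
ft_force: [-0.0, -0.1, -3.3]
grip_width: 0.0507
```

```bash
python3 - <<'E'
from h import *
c=cam("scene"); cv2.imwrite("pics/s4.png",cv2.resize(c["img"][70:230,320:520],None,fx=3.5,fy=3.5,interpolation=cv2.INTER_CUBIC))
E
python3 g.py 0.474 0.3246 0.045 1.562
```

```text
t 4.83 pos [0.4727 0.3277 0.1493] rot [-3.139e+00  1.000e-03  1.562e+00] F [-2.2  0.8 -2. ] w 0.0503
d [-0.003   0.0016  0.1042] tw [-0.003  0.001 -0.   ]
```

View pics/s4.png

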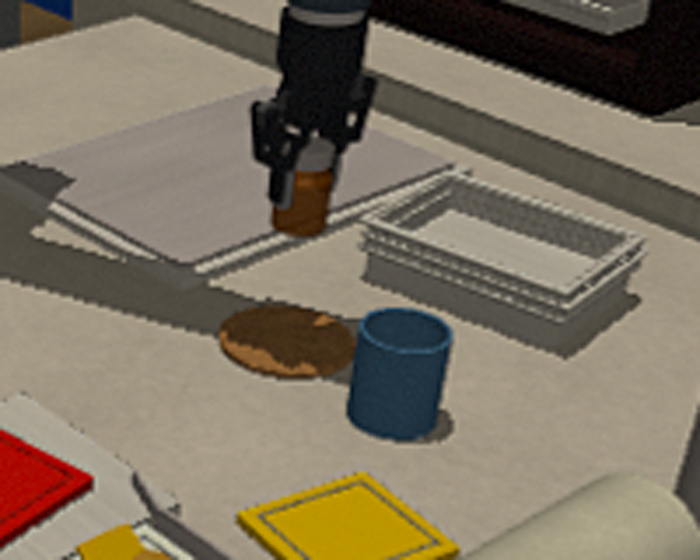

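{"method": "apply_moves", "body": {"steps": [{"dx":-0.003,"dy":0.0015,"dz":0.025,"twist":0},{"dx":-0.003,"dy":0.0015,"dz":0.05,"twist":0},{"dx":-0.003,"dy":0.0015,"dz":0.075,"twist":0},{"dx":-0.003,"dy":0.0015,"dz":0.095,"twist":0},{"dx":-0.003,"dy":0.0015,"dz":0.107,"twist":0}]}}

```text
time: 5.25
eef_pos: [0.4728, 0.3234, 0.0398]
eef_rot: [-3.136, 0.003, 1.561]
ft_force: [-1.0, -0.0, -2.8]
grip_width: 0.0507
```

{"method": "apply_moves", "body": {"steps": [{"dx":0,"dy":0,"dz":0.001,"twist":0},{"dx":0,"dy":0,"dz":0.002,"twist":0},{"dx":0,"dy":0,"dz":0.003,"twist":0},{"dx":0,"dy":0,"dz":0.004,"twist":0},{"dx":0,"dy":0,"dz":0.005,"twist":0}]}}

```text
time: 5.67
eef_pos: [0.4739, 0.3237, 0.0363]
eef_rot: [-3.138, 0.002, 1.561]
ft_force: [0.2, -0.4, -3.0]
grip_width: 0.0505
```

```bash
python3 - <<'E'
from h import *
c=cam("scene"); cv2.imwrite("pics/s5.png",cv2.resize(c["img"][110:210,360:480],None,fx=5,fy=5,interpolation=cv2.INTER_CUBIC))
E
python3 g.py 0.474 0.3246 0.0331 1.562
```

```text
t 5.72 pos [0.4735 0.3236 0.0358] rot [-3.137e+00  2.000e-03  1.561e+00] F [ 0.1  0.7 -2.9] w 0.0508
d [0.001  0.0005 0.0027] tw [-0.004  0.002 -0.001]
```

View pics/s5.png

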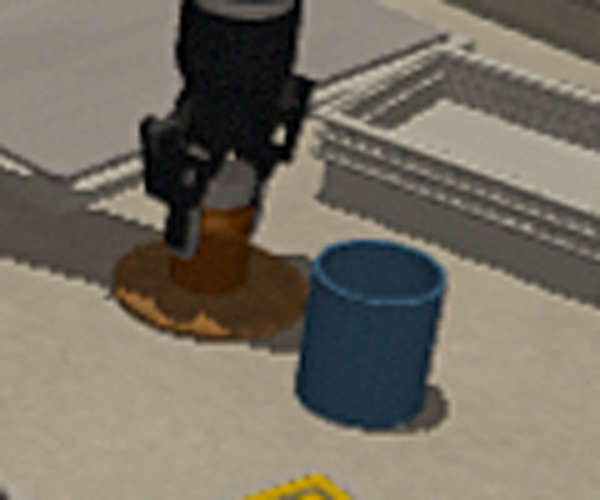

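The jar is just above the centre of the mat (crop 209,280) and hasn't touched down yet. Easing it down.

{"method": "apply_moves", "body": {"steps": [{"dx":0,"dy":0,"dz":0.001,"twist":0},{"dx":0,"dy":0,"dz":0.002,"twist":0},{"dx":0,"dy":0,"dz":0.003,"twist":0},{"dx":0,"dy":0,"dz":0.003,"twist":0},{"dx":0,"dy":0,"dz":0.003,"twist":0}]}}

```text
time: 6.13
eef_pos: [0.4738, 0.3237, 0.0332]
eef_rot: [-3.138, 0.002, 1.561]
ft_force: [0.3, 0.1, 0.8]
grip_width: 0.0507
```

{"method": "apply_moves", "body": {"steps": [{"dx":0,"dy":0,"dz":0,"twist":0},{"dx":0,"dy":0,"dz":0,"twist":0},{"dx":0,"dy":0,"dz":0,"twist":0},{"dx":0,"dy":0,"dz":0,"twist":0},{"dx":0,"dy":0,"dz":0,"twist":0}], "gripper": 0.085}}

```text
time: 6.55
eef_pos: [0.4739, 0.3238, 0.0332]
eef_rot: [-3.138, 0.002, 1.561]
ft_force: [0.4, -0.1, -0.6]
grip_width: 0.0849
```

{"method": "apply_moves", "body": {"steps": [{"dx":0,"dy":0,"dz":-0.015,"twist":0},{"dx":0,"dy":0,"dz":-0.04,"twist":0},{"dx":0,"dy":0,"dz":-0.07,"twist":0},{"dx":0,"dy":0,"dz":-0.1,"twist":0},{"dx":0,"dy":0,"dz":-0.13,"twist":0}]}}

```text
time: 6.97
eef_pos: [0.474, 0.3239, 0.1645]
eef_rot: [-3.138, 0.002, 1.561]
ft_force: [0.0, 0.6, -0.2]
grip_width: 0.0848
```

{"method": "apply_moves", "body": {"steps": [{"dx":-0.04,"dy":0,"dz":0,"twist":0},{"dx":-0.08,"dy":-0.0,"dz":0,"twist":0},{"dx":-0.12,"dy":-0.01,"dz":0,"twist":0},{"dx":-0.16,"dy":-0.02,"dz":0,"twist":0},{"dx":-0.2,"dy":-0.03,"dz":0,"twist":0}]}}

```text
time: 7.38
eef_pos: [0.4414, 0.1227, 0.165]
eef_rot: [-3.138, 0.002, 1.562]
ft_force: [0.3, -0.7, 1.2]
grip_width: 0.0849
```

```bash
python3 - <<'E'
from h import *
c=cam("scene"); cv2.imwrite("pics/s6.png",cv2.resize(c["img"][110:210,360:480],None,fx=4,fy=4,interpolation=cv2.INTER_CUBIC))
c=cam("top"); cv2.imwrite("pics/t6.png",cv2.resize(c["img"][90:260,130:370],None,fx=3.3,fy=3.3,interpolation=cv2.INTER_CUBIC))
E
python3 g.py 0.40 -0.06 0.12 1.562
```

```text
t 7.48 pos [0.441  0.1203 0.1646] rot [-3.137e+00  3.000e-03  1.555e+00] F [-0.4  0.4  0.2] w 0.0849
d [-0.1808 -0.038   0.0453] tw [-0.004  0.003 -0.007]
```

View pics/s6.png

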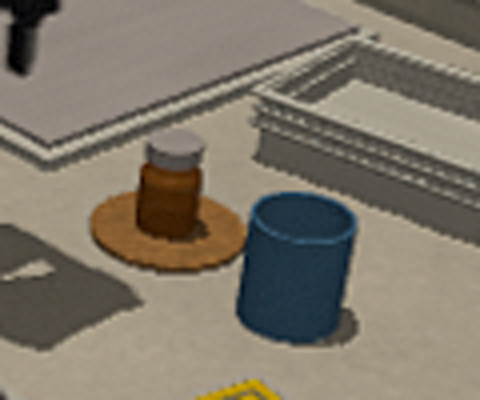

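View pics/t6.png

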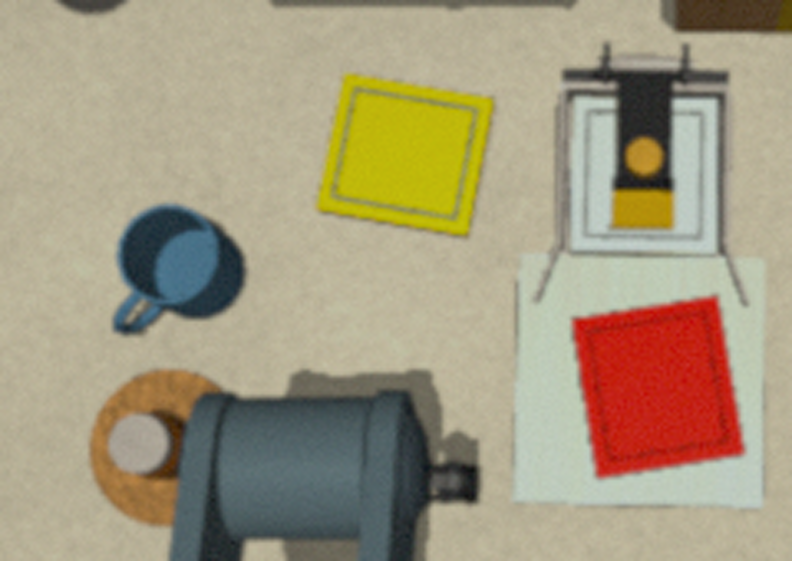

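The jar stands upright on the mat (scene crop 170,190). The lid hasn't moved. In the top crop it's centred at (659,387) and still turned about 0.17 rad. Next I move behind the lid, square to its rear edge, with the fingers 60 mm apart.

```bash
python3 g.py 0.441 -0.0915 0.10 1.739
```

```text
t 7.48 pos [0.441  0.1203 0.1646] rot [-3.137e+00  3.000e-03  1.555e+00] F [-0.4  0.4  0.2] w 0.0849
d [-0.2116  0.0036  0.0653] tw [-0.005  0.003 -0.184]
```

{"method": "apply_moves", "body": {"steps": [{"dx":-0.04,"dy":0,"dz":0,"twist":-0.04},{"dx":-0.08,"dy":0.001,"dz":0,"twist":-0.09},{"dx":-0.12,"dy":0.002,"dz":0,"twist":-0.14},{"dx":-0.16,"dy":0.003,"dz":0,"twist":-0.184},{"dx":-0.19,"dy":0.004,"dz":0,"twist":-0.184}], "gripper": 0.06}}

```text
time: 7.9
eef_pos: [0.4422, -0.072, 0.1657]
eef_rot: [-3.138, 0.003, 1.74]
ft_force: [0.1, 0.0, 0.3]
grip_width: 0.0599
```

```bash
python3 g.py 0.441 -0.0915 0.07 1.739
```

```text
t 7.9 pos [ 0.4422 -0.072   0.1657] rot [-3.138e+00  3.000e-03  1.740e+00] F [0.1 0.  0.3] w 0.0599
d [-0.0187 -0.0041  0.0957] tw [-0.004  0.003  0.001]
```

{"method": "apply_moves", "body": {"steps": [{"dx":-0.01,"dy":-0.002,"dz":0.02,"twist":0},{"dx":-0.0185,"dy":-0.004,"dz":0.045,"twist":0},{"dx":-0.0185,"dy":-0.004,"dz":0.07,"twist":0},{"dx":-0.0185,"dy":-0.004,"dz":0.09,"twist":0},{"dx":-0.0185,"dy":-0.004,"dz":0.1,"twist":0}]}}

```text
time: 8.32
eef_pos: [0.4396, -0.0904, 0.0632]
eef_rot: [-3.134, 0.001, 1.739]
ft_force: [0.0, 0.4, -0.6]
grip_width: 0.0598
```

```bash
python3 - <<'E'
from h import *
c=cam("scene"); cv2.imwrite("pics/s7.png",cv2.resize(c["img"][120:270,240:420],None,fx=4,fy=4,interpolation=cv2.INTER_CUBIC))
c=cam("top"); cv2.imwrite("pics/t7.png",cv2.resize(c["img"][90:260,270:410],None,fx=3.4,fy=3.4,interpolation=cv2.INTER_CUBIC))
E
python3 g.py 0.441 -0.0915 0.05 1.739
```

```text
t 8.42 pos [ 0.4399 -0.0904  0.0641] rot [-3.134e+00  1.000e-03  1.740e+00] F [-0.1  0.3 -0.2] w 0.0599
d [-0.0013  0.001   0.0141] tw [-0.007  0.001  0.001]
```

View pics/s7.png

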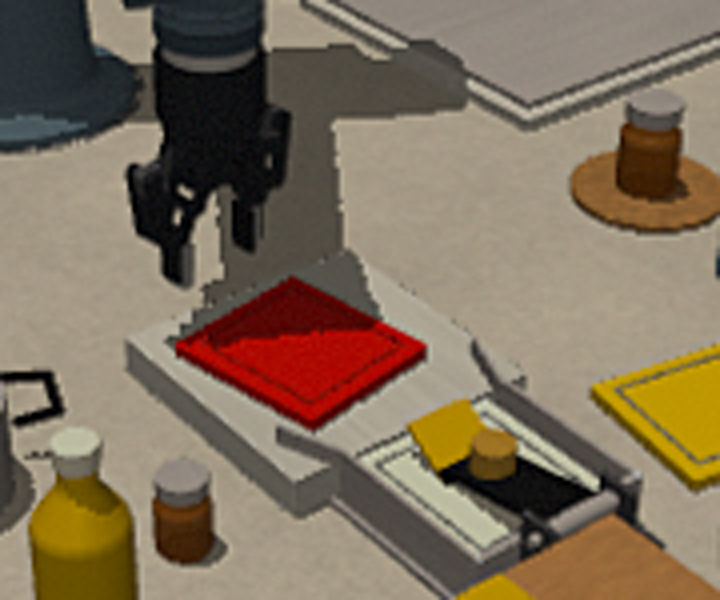

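View pics/t7.png

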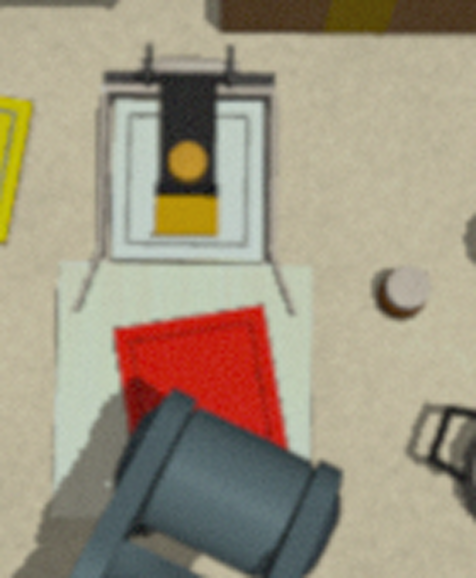

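{"method": "apply_moves", "body": {"steps": [{"dx":0,"dy":0,"dz":0.008,"twist":0},{"dx":0,"dy":0,"dz":0.016,"twist":0},{"dx":0,"dy":0,"dz":0.022,"twist":0},{"dx":0,"dy":0,"dz":0.026,"twist":0},{"dx":0,"dy":0,"dz":0.028,"twist":0}]}}

```text
time: 8.83
eef_pos: [0.4395, -0.0903, 0.0357]
eef_rot: [-3.134, 0.0, 1.74]
ft_force: [-0.0, -0.0, -0.3]
grip_width: 0.0599
```

{"method": "apply_moves", "body": {"steps": [{"dx":0,"dy":0,"dz":0.0005,"twist":0},{"dx":0,"dy":0,"dz":0.001,"twist":0},{"dx":0,"dy":0,"dz":0.002,"twist":0},{"dx":0,"dy":0,"dz":0.003,"twist":0},{"dx":0,"dy":0,"dz":0.0035,"twist":0}]}}

```text
time: 9.25
eef_pos: [0.4396, -0.0904, 0.0323]
eef_rot: [-3.134, 0.001, 1.74]
ft_force: [0.2, 0.6, 0.2]
grip_width: 0.06
```

```bash
python3 - <<'E'
from h import *
c=cam("scene"); cv2.imwrite("pics/s8.png",cv2.resize(c["img"][150:250,260:380],None,fx=6,fy=6,interpolation=cv2.INTER_CUBIC))
E
python3 g.py 0.441 -0.0915 0.03 1.739
```

```text
t 9.3 pos [ 0.4395 -0.0903  0.0322] rot [-3.134  0.     1.74 ] F [ 0.2  0.4 -0.6] w 0.0598
d [-0.0014  0.0013  0.0022] tw [-0.007  0.     0.001]
```

View pics/s8.png

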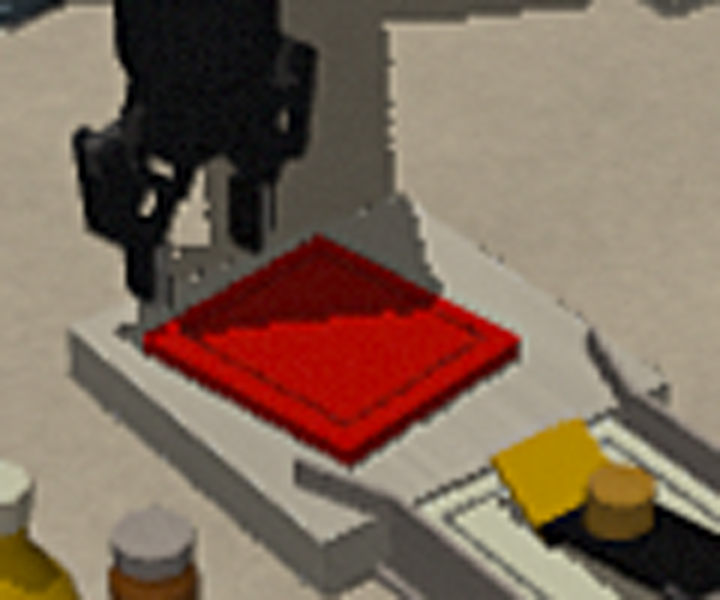

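The right fingertip at crop (147,300) is close to the deck behind the lid, but there's no force yet. Continuing down slowly.

{"method": "apply_moves", "body": {"steps": [{"dx":0,"dy":0,"dz":0.0008,"twist":0},{"dx":0,"dy":0,"dz":0.0016,"twist":0},{"dx":0,"dy":0,"dz":0.0024,"twist":0},{"dx":0,"dy":0,"dz":0.003,"twist":0},{"dx":0,"dy":0,"dz":0.003,"twist":0}]}}

```text
time: 9.72
eef_pos: [0.4394, -0.0903, 0.029]
eef_rot: [-3.134, 0.0, 1.74]
ft_force: [-0.2, 0.0, -0.5]
grip_width: 0.0603
```

{"method": "apply_moves", "body": {"steps": [{"dx":0,"dy":0,"dz":0.0005,"twist":0},{"dx":0,"dy":0,"dz":0.001,"twist":0},{"dx":0,"dy":0,"dz":0.0015,"twist":0},{"dx":0,"dy":0,"dz":0.002,"twist":0},{"dx":0,"dy":0,"dz":0.002,"twist":0}]}}

```text
time: 10.13
eef_pos: [0.4393, -0.0902, 0.0269]
eef_rot: [-3.134, 0.0, 1.74]
ft_force: [0.7, -0.3, -0.5]
grip_width: 0.0603
```

{"method": "apply_moves", "body": {"steps": [{"dx":0,"dy":0,"dz":0.0005,"twist":0},{"dx":0,"dy":0,"dz":0.001,"twist":0},{"dx":0,"dy":0,"dz":0.0015,"twist":0},{"dx":0,"dy":0,"dz":0.002,"twist":0},{"dx":0,"dy":0,"dz":0.002,"twist":0}]}}

```text
time: 10.55
eef_pos: [0.4395, -0.0903, 0.0264]
eef_rot: [-3.132, -0.0, 1.74]
ft_force: [-7.2, 3.1, 16.0]
grip_width: 0.0602
```

```bash
python3 - <<'E'
from h import *
c=cam("scene"); cv2.imwrite("pics/s9.png",cv2.resize(c["img"][170:230,270:340],None,fx=9,fy=9,interpolation=cv2.INTER_CUBIC))
E
python3 g.py 0.441 -0.0915 0.03 1.739
```

```text
t 10.6 pos [ 0.4394 -0.0903  0.0264] rot [-3.132 -0.     1.74 ] F [-7.8  2.  16.3] w 0.0602
d [-0.0014  0.0013 -0.0036] tw [-0.009 -0.     0.001]
```

View pics/s9.png

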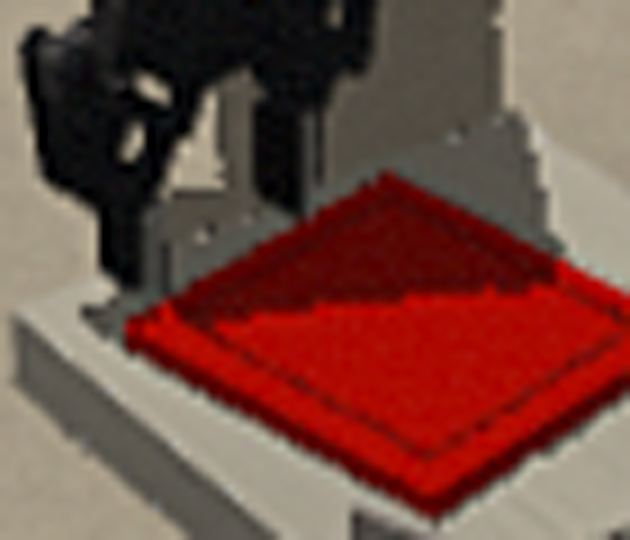

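The fingers reached the deck at TCP z≈0.027, so the tips sit about 4.7 mm above the TCP at this opening. I'll raise 3 mm and come up to the lid's rear edge.

{"method": "apply_moves", "body": {"steps": [{"dx":0,"dy":0,"dz":-0.003,"twist":0},{"dx":0,"dy":0.002,"dz":-0.003,"twist":0},{"dx":0,"dy":0.005,"dz":-0.003,"twist":0},{"dx":0,"dy":0.008,"dz":-0.003,"twist":0},{"dx":0,"dy":0.01,"dz":-0.003,"twist":0}]}}

```text
time: 11.02
eef_pos: [0.4496, -0.0885, 0.029]
eef_rot: [-3.132, -0.001, 1.741]
ft_force: [-0.2, 0.1, 0.3]
grip_width: 0.06
```

```bash
python3 - <<'E'
from h import *
c=cam("scene"); cv2.imwrite("pics/s10.png",cv2.resize(c["img"][165:255,260:370],None,fx=6,fy=6,interpolation=cv2.INTER_CUBIC))
E
python3 g.py 0.504 -0.0655 0.0295 1.562
```

```text
t 11.07 pos [ 0.4498 -0.0885  0.0291] rot [-3.132e+00 -1.000e-03  1.741e+00] F [-0.5  0.1 -0.6] w 0.0598
d [ 0.0135  0.0573 -0.0009] tw [-0.009  0.     0.179]
```

View pics/s10.png

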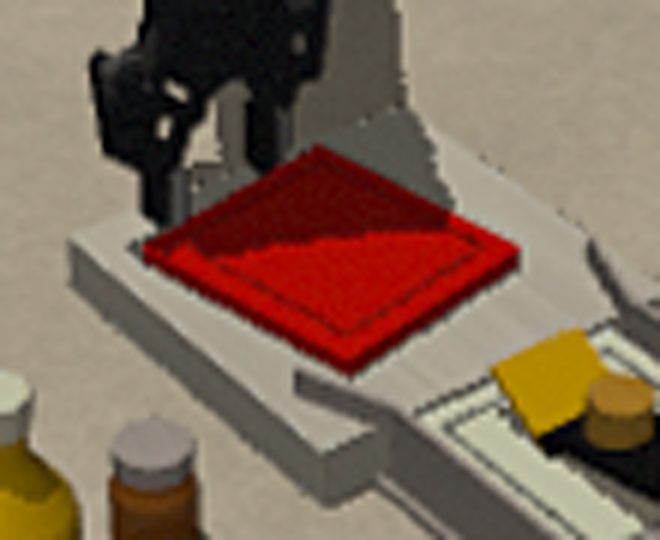

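The fingertips are at the rear edge (crop 160-260,200) and the lid is still in place. Starting the push, with gradual straightening.

{"method": "apply_moves", "body": {"steps": [{"dx":0.001,"dy":0.004,"dz":-0.0005,"twist":0.01},{"dx":0.002,"dy":0.008,"dz":-0.0005,"twist":0.02},{"dx":0.003,"dy":0.012,"dz":-0.0005,"twist":0.03},{"dx":0.004,"dy":0.016,"dz":-0.0005,"twist":0.04},{"dx":0.005,"dy":0.02,"dz":-0.0005,"twist":0.05}]}}

```text
time: 11.48
eef_pos: [0.4691, -0.08, 0.0293]
eef_rot: [-3.132, -0.0, 1.69]
ft_force: [-0.6, -0.0, -0.2]
grip_width: 0.0602
```

```bash
python3 - <<'E'
from h import *
c=cam("scene"); cv2.imwrite("pics/s11.png",cv2.resize(c["img"][165:265,260:390],None,fx=5,fy=5,interpolation=cv2.INTER_CUBIC))
c=cam("top"); cv2.imwrite("pics/t11.png",cv2.resize(c["img"][95:255,270:410],None,fx=3.7,fy=3.7,interpolation=cv2.INTER_CUBIC))
E
python3 g.py 0.504 -0.0655 0.0295 1.562
```

```text
t 11.58 pos [ 0.4694 -0.0801  0.0295] rot [-3.133  0.     1.691] F [ 0.1 -0.2  0.4] w 0.0602
d [ 0.0103  0.0361 -0.0003] tw [-0.009  0.001  0.129]
```

View pics/s11.png

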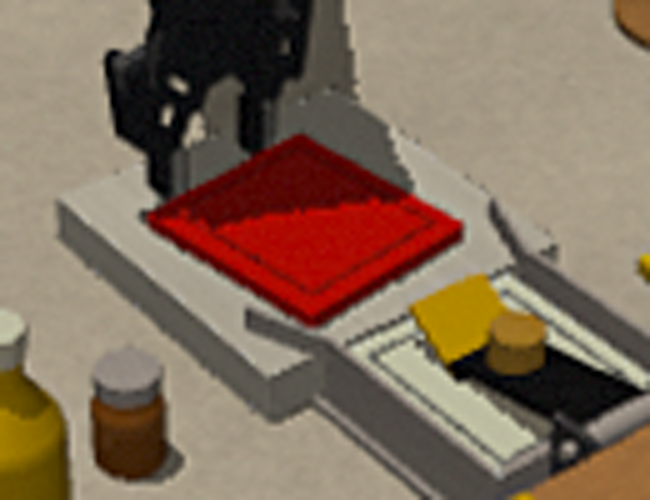

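View pics/t11.png

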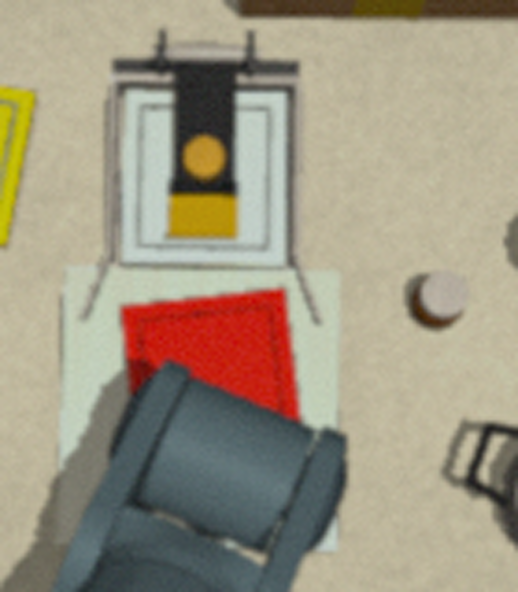

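The lid follows, with its yaw now about 0.11 and its front edge centred on the bay (top crop 204 against 205). Continuing.

{"method": "apply_moves", "body": {"steps": [{"dx":0.0015,"dy":0.004,"dz":0,"twist":0.02},{"dx":0.003,"dy":0.008,"dz":0,"twist":0.04},{"dx":0.0045,"dy":0.012,"dz":0,"twist":0.06},{"dx":0.006,"dy":0.016,"dz":0,"twist":0.075},{"dx":0.0075,"dy":0.02,"dz":0,"twist":0.09}]}}

```text
time: 12.0
eef_pos: [0.4885, -0.0701, 0.0294]
eef_rot: [-3.133, 0.001, 1.6]
ft_force: [-0.7, -0.3, 1.0]
grip_width: 0.0601
```

```bash
python3 - <<'E'
from h import *
c=cam("scene"); cv2.imwrite("pics/s12.png",cv2.resize(c["img"][165:265,260:390],None,fx=5,fy=5,interpolation=cv2.INTER_CUBIC))
c=cam("top"); cv2.imwrite("pics/t12.png",cv2.resize(c["img"][95:255,270:410],None,fx=3.7,fy=3.7,interpolation=cv2.INTER_CUBIC))
E
python3 g.py 0.504 -0.0655 0.0295 1.562
```

```text
t 12.1 pos [ 0.4889 -0.0701  0.0295] rot [-3.134e+00  1.000e-03  1.601e+00] F [-0.2 -0.4  0.1] w 0.0605
d [ 0.0041  0.0152 -0.0001] tw [-0.008  0.001  0.039]
```

View pics/s12.png

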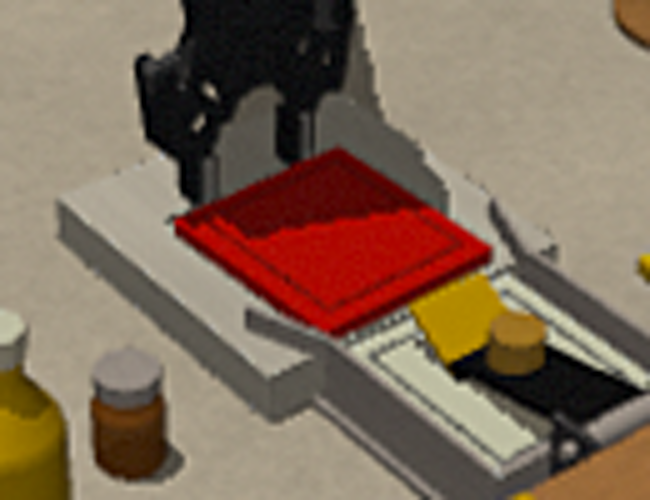

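View pics/t12.png

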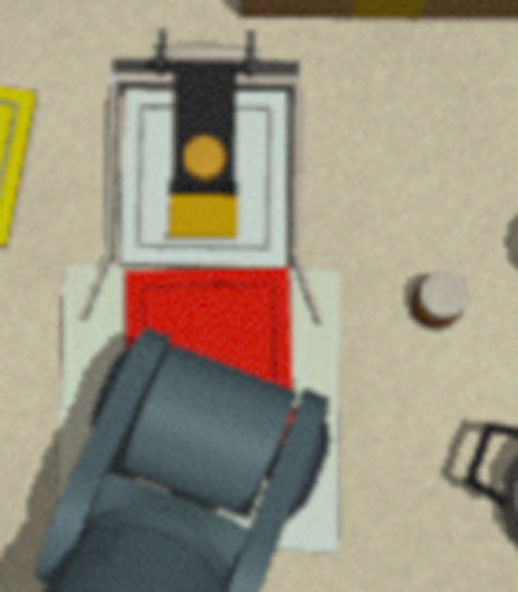

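The front edge is now at the mouth (top crop y≈269, x 126–290, bay centre 205) and nearly square. Pushing straight in.

{"method": "apply_moves", "body": {"steps": [{"dx":0.0005,"dy":0.005,"dz":0,"twist":0.01},{"dx":0.001,"dy":0.01,"dz":0,"twist":0.02},{"dx":0.0015,"dy":0.015,"dz":0,"twist":0.03},{"dx":0.002,"dy":0.02,"dz":0,"twist":0.035},{"dx":0.002,"dy":0.025,"dz":0,"twist":0.038}]}}

```text
time: 12.52
eef_pos: [0.5143, -0.0672, 0.0292]
eef_rot: [-3.133, 0.001, 1.563]
ft_force: [-2.0, 0.6, 1.1]
grip_width: 0.0599
```

{"method": "apply_moves", "body": {"steps": [{"dx":0,"dy":0.004,"dz":0,"twist":0},{"dx":0,"dy":0.008,"dz":0,"twist":0},{"dx":0,"dy":0.012,"dz":0,"twist":0},{"dx":0,"dy":0.016,"dz":0,"twist":0},{"dx":0,"dy":0.02,"dz":0,"twist":0}]}}

```text
time: 12.93
eef_pos: [0.5313, -0.0666, 0.0284]
eef_rot: [-3.124, -0.0, 1.564]
ft_force: [-14.7, 0.9, 11.1]
grip_width: 0.0601
```

```bash
python3 - <<'E'
from h import *
c=cam("scene"); cv2.imwrite("pics/s13.png",cv2.resize(c["img"][165:275,270:410],None,fx=5,fy=5,interpolation=cv2.INTER_CUBIC))
c=cam("top"); cv2.imwrite("pics/t13.png",cv2.resize(c["img"][95:255,270:410],None,fx=3.7,fy=3.7,interpolation=cv2.INTER_CUBIC))
E
python3 g.py 0.62 -0.0665 0.0295 1.562
```

```text
t 13.03 pos [ 0.5323 -0.0668  0.0285] rot [-3.127 -0.     1.564] F [-8.6  1.7  6.4] w 0.0597
d [ 0.0009  0.0877 -0.0023] tw [-0.015 -0.     0.002]
```

View pics/s13.png

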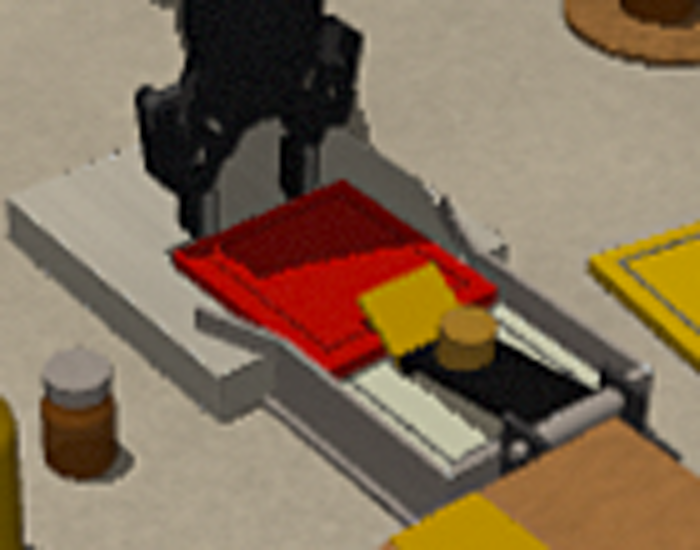

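View pics/t13.png

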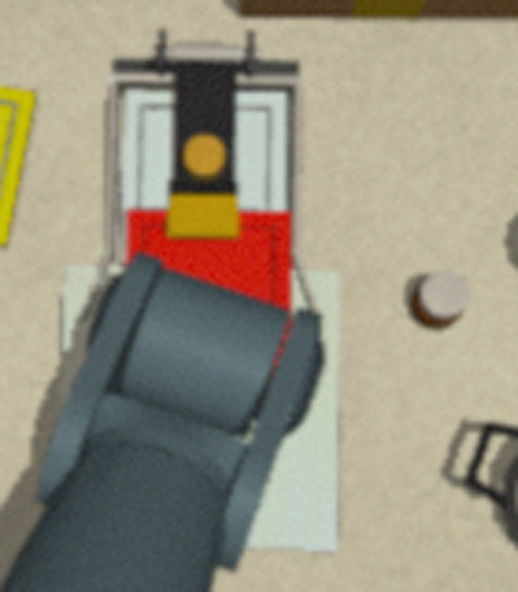

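The lid's leading edge is under the yellow lip (top crop y≈211) and the lid is square in the bay. The force is moderate, about 10–15 N. Continuing slowly.

{"method": "apply_moves", "body": {"steps": [{"dx":0,"dy":0.003,"dz":-0.001,"twist":0},{"dx":0,"dy":0.006,"dz":-0.001,"twist":0},{"dx":0,"dy":0.009,"dz":-0.001,"twist":0},{"dx":0,"dy":0.012,"dz":-0.001,"twist":0},{"dx":0,"dy":0.015,"dz":-0.001,"twist":0}]}}

```text
time: 13.45
eef_pos: [0.5434, -0.0664, 0.0284]
eef_rot: [-3.115, -0.002, 1.564]
ft_force: [-20.1, -0.8, 14.6]
grip_width: 0.0601
```

```bash
python3 - <<'E'
from h import *
c=cam("scene"); cv2.imwrite("pics/s14.png",cv2.resize(c["img"][165:275,270:410],None,fx=5,fy=5,interpolation=cv2.INTER_CUBIC))
E
python3 g.py 0.62 -0.0665 0.0295 1.562
```

```text
t 13.5 pos [ 0.5438 -0.0665  0.0285] rot [-3.116e+00 -2.000e-03  1.564e+00] F [-15.2   0.4  10.9] w 0.0602
d [ 0.0004  0.0762 -0.003 ] tw [-0.026 -0.002  0.002]
```

View pics/s14.png

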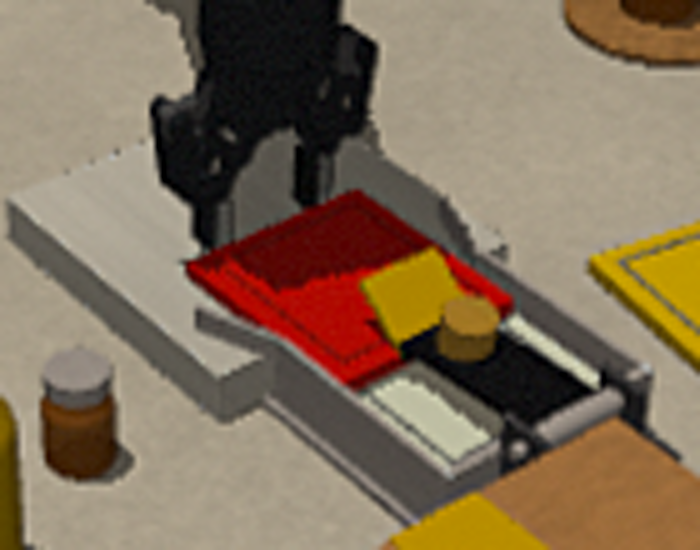

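{"method": "apply_moves", "body": {"steps": [{"dx":0,"dy":0.004,"dz":-0.001,"twist":0},{"dx":0,"dy":0.008,"dz":-0.001,"twist":0},{"dx":0,"dy":0.012,"dz":-0.001,"twist":0},{"dx":0,"dy":0.016,"dz":-0.001,"twist":0},{"dx":0,"dy":0.02,"dz":-0.001,"twist":0}]}}

```text
time: 13.92
eef_pos: [0.5636, -0.0666, 0.0287]
eef_rot: [-3.114, -0.002, 1.564]
ft_force: [-3.9, -0.1, 3.4]
grip_width: 0.0596
```

```bash
python3 - <<'E'
from h import *
c=cam("scene"); cv2.imwrite("pics/s15.png",cv2.resize(c["img"][165:275,270:410],None,fx=5,fy=5,interpolation=cv2.INTER_CUBIC))
E
python3 g.py 0.62 -0.0665 0.0295 1.562
```

```text
t 13.97 pos [ 0.5645 -0.0666  0.029 ] rot [-3.115e+00 -2.000e-03  1.564e+00] F [-4.   0.6  2.9] w 0.0603
d [ 0.0005  0.0555 -0.0019] tw [-0.026 -0.002  0.003]
```

View pics/s15.png

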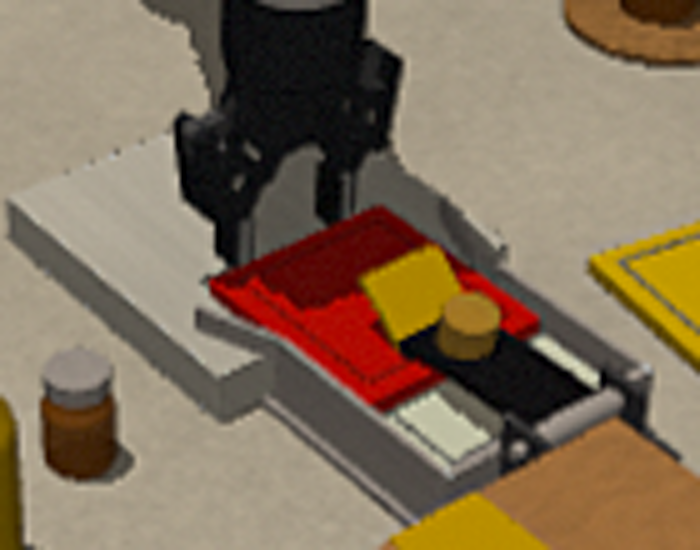

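The nose is up on the red lid, the force has dropped to 4 N, and the lid is square. Continuing to the stop.

{"method": "apply_moves", "body": {"steps": [{"dx":0,"dy":0.005,"dz":-0.0005,"twist":0},{"dx":0,"dy":0.01,"dz":-0.0005,"twist":0},{"dx":0,"dy":0.015,"dz":-0.0005,"twist":0},{"dx":0,"dy":0.02,"dz":-0.0005,"twist":0},{"dx":0,"dy":0.024,"dz":-0.0005,"twist":0}]}}

```text
time: 14.38
eef_pos: [0.5887, -0.0668, 0.0288]
eef_rot: [-3.115, -0.002, 1.565]
ft_force: [-6.5, 1.2, 4.2]
grip_width: 0.06
```

{"method": "apply_moves", "body": {"steps": [{"dx":0,"dy":0.004,"dz":0,"twist":0},{"dx":0,"dy":0.008,"dz":0,"twist":0},{"dx":0,"dy":0.012,"dz":0,"twist":0},{"dx":0,"dy":0.016,"dz":0,"twist":0},{"dx":0,"dy":0.019,"dz":0,"twist":0}]}}

```text
time: 14.8
eef_pos: [0.6079, -0.0669, 0.0285]
eef_rot: [-3.114, -0.002, 1.565]
ft_force: [-5.8, 1.3, 5.4]
grip_width: 0.0597
```

```bash
python3 - <<'E'
from h import *
c=cam("scene"); cv2.imwrite("pics/s16.png",cv2.resize(c["img"][165:275,270:410],None,fx=5,fy=5,interpolation=cv2.INTER_CUBIC))
c=cam("top"); cv2.imwrite("pics/t16.png",cv2.resize(c["img"][95:255,270:410],None,fx=3.7,fy=3.7,interpolation=cv2.INTER_CUBIC))
E
python3 g.py 0.62 -0.0665 0.0295 1.562
```

```text
t 14.9 pos [ 0.6084 -0.067   0.0285] rot [-3.116e+00 -1.000e-03  1.565e+00] F [-2.5  0.6  2.3] w 0.0601
d [ 0.0005  0.0115 -0.0013] tw [-0.026 -0.001  0.003]
```

View pics/s16.png

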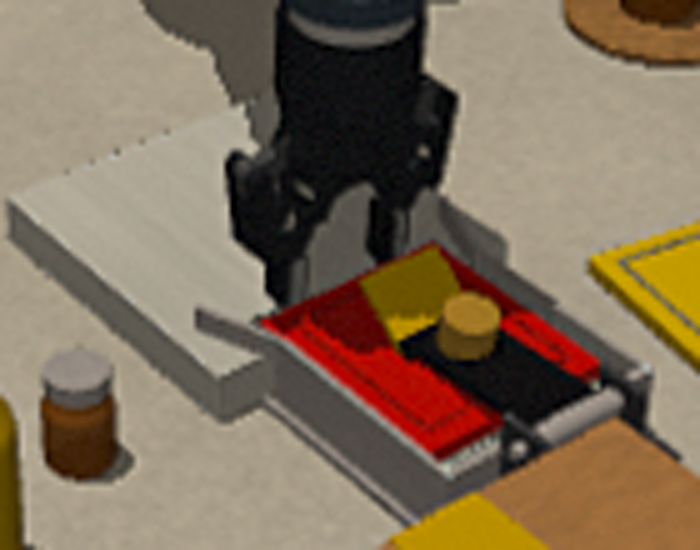

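View pics/t16.png

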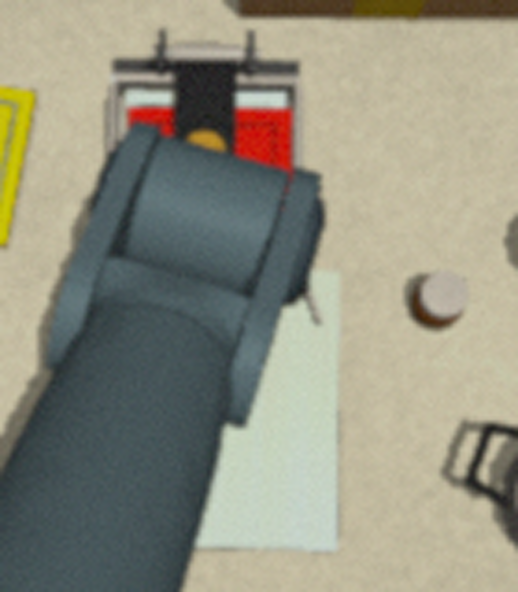

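About 13 mm is left: the lid edge is at top crop y≈107 and the stop at y≈88. I'll push most of it, then creep to contact.

{"method": "apply_moves", "body": {"steps": [{"dx":0,"dy":0.003,"dz":0,"twist":0},{"dx":0,"dy":0.006,"dz":0,"twist":0},{"dx":0,"dy":0.008,"dz":0,"twist":0},{"dx":0,"dy":0.01,"dz":0,"twist":0},{"dx":0,"dy":0.011,"dz":0,"twist":0}]}}

```text
time: 15.32
eef_pos: [0.6193, -0.067, 0.0282]
eef_rot: [-3.115, -0.001, 1.565]
ft_force: [-6.6, 0.5, 4.9]
grip_width: 0.0597
```

{"method": "apply_moves", "body": {"steps": [{"dx":0,"dy":0.001,"dz":0,"twist":0},{"dx":0,"dy":0.002,"dz":0,"twist":0},{"dx":0,"dy":0.003,"dz":0,"twist":0},{"dx":0,"dy":0.003,"dz":0,"twist":0},{"dx":0,"dy":0.003,"dz":0,"twist":0}]}}

```text
time: 15.73
eef_pos: [0.6223, -0.067, 0.0279]
eef_rot: [-3.115, -0.001, 1.565]
ft_force: [-2.8, 0.6, -0.4]
grip_width: 0.0599
```

{"method": "apply_moves", "body": {"steps": [{"dx":0,"dy":0.001,"dz":-0.001,"twist":0},{"dx":0,"dy":0.002,"dz":-0.001,"twist":0},{"dx":0,"dy":0.003,"dz":-0.001,"twist":0},{"dx":0,"dy":0.003,"dz":-0.001,"twist":0},{"dx":0,"dy":0.003,"dz":-0.001,"twist":0}]}}

```text
time: 16.15
eef_pos: [0.6247, -0.0668, 0.0282]
eef_rot: [-3.113, -0.002, 1.565]
ft_force: [-4.8, -0.4, -1.4]
grip_width: 0.06
```

```bash
python3 - <<'E'
from h import *
c=cam("scene"); cv2.imwrite("pics/s17.png",cv2.resize(c["img"][165:275,290:410],None,fx=5,fy=5,interpolation=cv2.INTER_CUBIC))
c=cam("top"); cv2.imwrite("pics/t17.png",cv2.resize(c["img"][95:175,290:370],None,fx=7,fy=7,interpolation=cv2.INTER_CUBIC))
E
python3 g.py 0.62 -0.0665 0.0295 1.562
```

```text
t 16.25 pos [ 0.6247 -0.0668  0.0283] rot [-3.114e+00 -2.000e-03  1.565e+00] F [-5.   0.3 -1.4] w 0.06
d [ 0.0003 -0.0048 -0.001 ] tw [-0.028 -0.002  0.003]
```

View pics/s17.png

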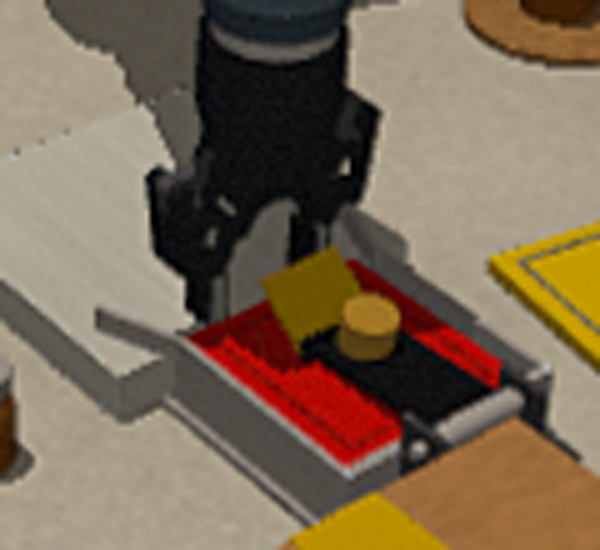

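View pics/t17.png

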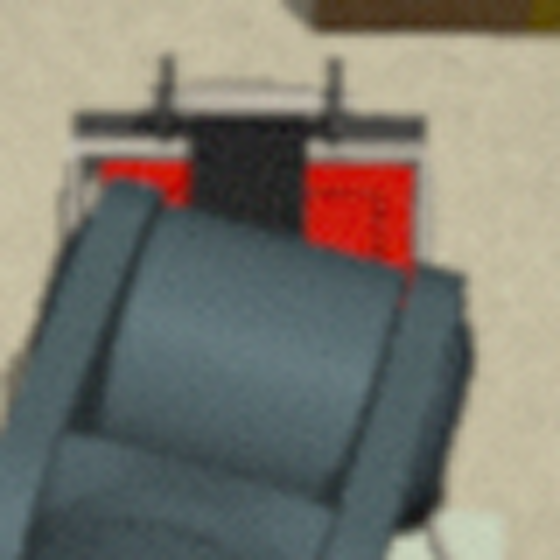

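It looks home against the stop. One firmer nudge will confirm it.

{"method": "apply_moves", "body": {"steps": [{"dx":0,"dy":0.001,"dz":-0.001,"twist":0},{"dx":0,"dy":0.002,"dz":-0.001,"twist":0},{"dx":0,"dy":0.0025,"dz":-0.001,"twist":0},{"dx":0,"dy":0.003,"dz":-0.001,"twist":0},{"dx":0,"dy":0.003,"dz":-0.001,"twist":0}]}}

```text
time: 16.67
eef_pos: [0.6249, -0.0663, 0.028]
eef_rot: [-3.106, -0.003, 1.564]
ft_force: [-10.8, 0.0, 0.1]
grip_width: 0.0601
```

The TCP didn't advance (0.2 mm for a 3 mm command) and the force rose, so the lid is at the stop. Backing straight off, then up.

{"method": "apply_moves", "body": {"steps": [{"dx":0,"dy":-0.004,"dz":0,"twist":0},{"dx":0,"dy":-0.012,"dz":0,"twist":0},{"dx":0,"dy":-0.022,"dz":-0.003,"twist":0},{"dx":0,"dy":-0.035,"dz":-0.015,"twist":0},{"dx":0,"dy":-0.05,"dz":-0.04,"twist":0}]}}

```text
time: 17.08
eef_pos: [0.5749, -0.0659, 0.0683]
eef_rot: [-3.104, -0.004, 1.564]
ft_force: [0.9, 0.2, 0.8]
grip_width: 0.06
```

{"method": "apply_moves", "body": {"steps": [{"dx":0,"dy":-0.02,"dz":-0.035,"twist":0},{"dx":0,"dy":-0.05,"dz":-0.06,"twist":0},{"dx":0,"dy":-0.09,"dz":-0.08,"twist":0},{"dx":0,"dy":-0.125,"dz":-0.1,"twist":0},{"dx":0,"dy":-0.15,"dz":-0.12,"twist":0}]}}

```text
time: 17.5
eef_pos: [0.4279, -0.0653, 0.1952]
eef_rot: [-3.107, -0.003, 1.564]
ft_force: [1.0, -0.2, 0.0]
grip_width: 0.0601
```

{"method": "apply_moves", "body": {"steps": [{"dx":0.03,"dy":0,"dz":0,"twist":0},{"dx":0.06,"dy":0,"dz":0,"twist":0},{"dx":0.09,"dy":0,"dz":0,"twist":0},{"dx":0.1,"dy":0,"dz":0,"twist":0},{"dx":0.1,"dy":0,"dz":0,"twist":0}]}}

```text
time: 17.92
eef_pos: [0.4291, 0.036, 0.1965]
eef_rot: [-3.111, -0.003, 1.568]
ft_force: [-0.6, 0.2, -0.5]
grip_width: 0.06
```

```bash
python3 - <<'E'
from h import *
c=cam("scene"); cv2.imwrite("pics/s18.png",c["img"]); cv2.imwrite("pics/s18c.png",cv2.resize(c["img"][180:280,290:410],None,fx=5,fy=5,interpolation=cv2.INTER_CUBIC))
c=cam("top"); cv2.imwrite("pics/t18.png",c["img"]);cv2.imwrite("pics/t18c.png",cv2.resize(c["img"][95:195,280:380],None,fx=6,fy=6,interpolation=cv2.INTER_CUBIC))
E
python3 g.py 0.62 -0.0665 0.0295 1.562
```

```text
t 18.02 pos [0.4291 0.0343 0.196 ] rot [-3.109e+00 -2.000e-03  1.565e+00] F [-0.1 -0.2  0.1] w 0.0598
d [-0.1     0.1968  0.16  ] tw [-0.032 -0.002  0.003]
```

View pics/s18c.png

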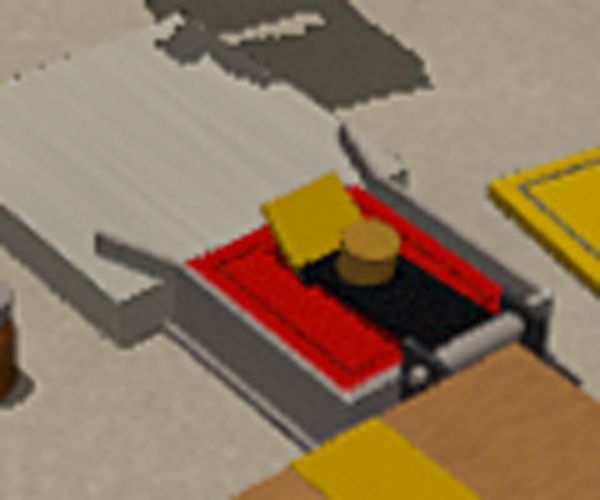

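View pics/t18c.png

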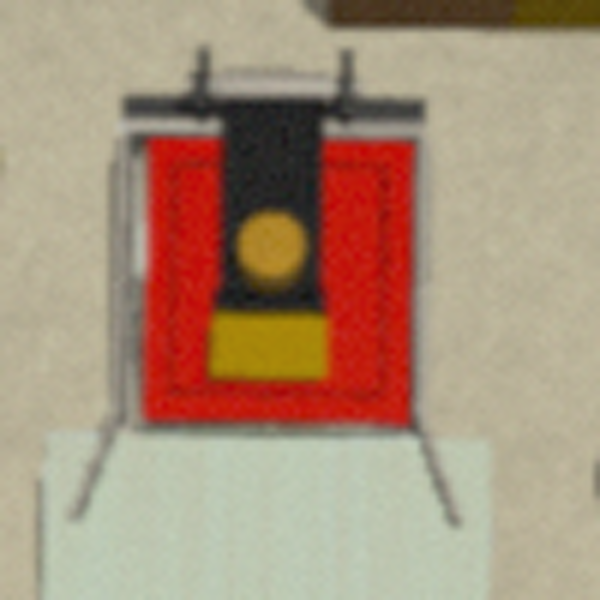

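View pics/t18.png

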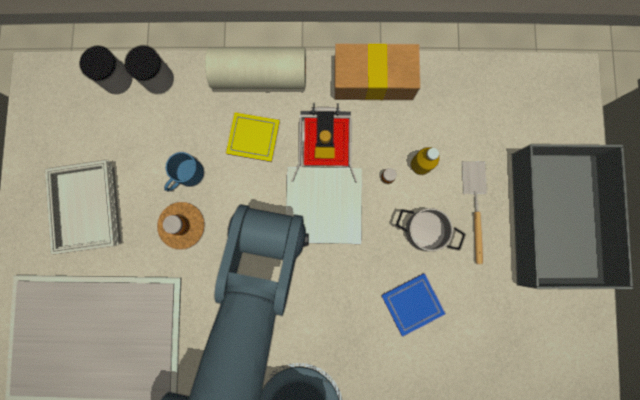

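View pics/s18.png

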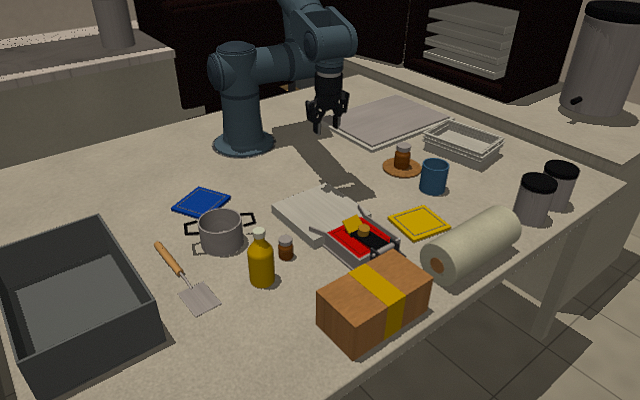

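Run:
```python
from h import *
import pickle
c=pickle.load(open("top0.pkl","rb"))
f=lambda L:(np.array(L,float)+.5)/6-.5+[280,95]
q=back(c,f([(148,138),(414,138),(412,424),(144,422)]),.042); print(q.round(4),q.mean(0))
print("deck front edge",back(c,f([(45,432),(490,438)]),.0315)[:,:2])
a=cv2.imread("pics/t18.png").astype(int);b=cv2.imread("pics/top0.png").astype(int)
c2=((abs(a-b).max(2)>60)*255).astype("uint8"); n,l,st,ce=cv2.connectedComponentsWithStats(c2)
print([(*s,) for s in st[1:].tolist() if s[4]>25])
```

```text
[[ 0.7648 -0.0095  0.042 ]
 [ 0.7654 -0.129   0.042 ]
 [ 0.6349 -0.1281  0.042 ]
 [ 0.6351 -0.0093  0.042 ]] [ 0.70004767 -0.06898681  0.042     ]
deck front edge [[ 0.63225274  0.03542904]
 [ 0.63077518 -0.16348608]]
[(303, 118, 46, 49, 1475), (303, 179, 53, 56, 2044), (189, 200, 120, 200, 11785), (163, 215, 27, 20, 375), (30, 266, 148, 113, 5890), (0, 333, 36, 26, 643), (179, 347, 7, 14, 60), (277, 354, 38, 15, 279), (0, 388, 11, 12, 68), (158, 391, 31, 9, 186)]
```

The lid measures home: centre at x 0.700 against 0.701 expected, and rear edge 3 mm past the deck's end. Only the lid, the jar and the arm with its shadow changed in the picture. Handing in.

```bash
python3 -c "
from rig import hand_in
print(hand_in())"
```

```text
the job is handed in; nothing more can be done
None
```

The job is done and handed in at about 18 s. I moved the larger spice jar off the red lid and stood it upright on the cork mat. Then I pushed the lid square along the deck and under the weighted arm to the back stop.

**Lid position:** its centre measured x = 0.700 m against about 0.701 m expected. It lay square and flat on the pile, with the arm resting on it. A final nudge commanded 3 mm forward moved it only 0.2 mm while the force rose to 11 N, so it is against the stop.

**Off-centre:** the lid sits about 4–5 mm to the right of the caddy's centre line. That is within the bay's 5 mm of play on each side, so I left it there.

**Other things on the counter:** comparing the first and last top pictures, I saw no other object that had moved. The gripper was clear of everything, and the highest force I read was about 25 N, during the push under the lip.

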